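# Fit a clean inner pail in the food-waste caddy

### The job

Put the clean inner pail into the food-waste caddy: turn the caddy's cover about a quarter turn anticlockwise to free its lugs, lift it off and lay it flat, right way up, on the worktop. Then lower the pail upright and gently into the caddy until it just rests on the springy rubber ring inside the mouth, and let go: do not drop it or press it down, or the two metal tapers wedge tight. Leave the tins, the salt jar and the cup where they stand.

Things in the scene. Friction and masses are not known exactly. Their poses are not given: they have to be found in the camera images.
- caddy: food-waste caddy: open tapered steel pail, fixed, 100 mm high; origin at its underside's centre, z up. Inside radius 56 mm at the mouth, 12 mm less per 100 mm depth. A black rubber ring (z = 76 to 90, bore 52 mm radius) sits in it. Two dark claws on its own +x and -x sides (75 mm from the axis, tops at z = 114) hook over the cover's lugs; two stops (71 mm, z = 109) stand on its +y and -y sides.
- cover: cover (loose, 0.2 kg), starts locked on the caddy, underside 93 mm above the worktop; origin at its underside's centre. Steel disc, radius 60 mm, face at z = 12, a 7 mm spigot below sits in the caddy's mouth; two lugs reach 68 mm out on its +x and -x sides. Locked, its x lies about along caddy x; turned anticlockwise seen from above, the lugs are clear by 0.5 rad and meet stops at about 1.4 rad.
- cover_grip (a point): point to grip the cover: on its axis 40 mm above its underside, axes of the cover. It lies in an upright wooden grip bar that runs along the cover's x, 64 mm long, 14 mm thick (along y), from the cover's face (28 mm below this point) to 17 mm above this point. Lying right way up on the worktop, the point is 40 mm up.
- pail: inner pail (loose, 0.18 to 0.35 kg), upright on the worktop; origin at its underside's centre. Tapered aluminium shell 92 mm high, outside radius 45 mm at the foot, 58 at the rim (60 with its bead). In the caddy it meets the ring with its underside 37 mm above the worktop; the ring yields 1 mm per newton, so it rests at 32 to 36 mm, rim 26 mm above the mouth; at 22 mm metal wedges in metal.
- pail_grip (a point): centre of the wooden bar across the pail's mouth: on the pail's axis, 124 mm above its underside; axes of the pail, z up. The bar runs along the pail's x, 114 mm long, 14 mm thick (along y), 16 mm high; 24 mm free between bar and rim.
- tomato_tin: red food tin, 57 mm across, 72 mm high; origin at its underside's centre. Bystander. Pail and tin stand on opposite sides (+y, -y) of the caddy, which is which varies.
- sardine_tin: flat oblong tin, 63 x 105 x 24 mm; origin at its underside's centre. Bystander.
- espresso_cup: small white cup with a handle, 59 x 83 x 55 mm; origin at its underside's centre. Bystander.
- salt_jar: small spice jar with a mustard-coloured cap, 42 x 42 x 96 mm; origin at its underside's centre. Bystander. Things not listed stand at the back (x over 0.72) or far right; apart from the listed things the worktop from x = 0.36 to 0.68, y = -0.4 to 0.4 is clear.
Not all that is in view belongs to the job. Leave any purple look-alike of the cover alone.

How it is judged (in metres and radians):
On the way, in this order (a step that is already met when the one before it is completed fails the run):
1. the cover, still down on the caddy, is turned clear of the claws (angle between the x axis of cover_grip and the x axis of caddy, either way round above 0.42 rad and z of cover_grip in the frame of caddy below 0.142 m and horizontal distance between cover_grip and caddy below 0.01 m), for 0.05 s.
2. the cover is off and lies flat on the worktop (height (world z) of cover_grip below 0.055 m and angle between cover_grip's own z axis and vertical below 0.15 rad), for 0.2 s.
At the end, for the whole second after the job is handed in: the pail sits released in the caddy, within 10 mm of its axis, tilted under 0.08 rad, underside 25 to 40 mm above the worktop (on the ring, not wedged), and the cover lies flat (under 0.15 rad), right way up, on the worktop; both at rest (all of step 2 and horizontal distance between pail_grip and caddy below 0.01 m and z of pail in the frame of caddy between 0.025 and 0.04 m and angle between pail_grip's own z axis and vertical below 0.08 rad and linear speed of each of pail, cover below 0.02 m/s); the robot touches nothing.
It fails at once if the pail is pressed down into the caddy to where the tapers wedge (underside less than 25 mm above the worktop) (horizontal distance between pail and caddy below 0.03 m and z of pail in the frame of caddy below 0.025 m).
It fails at once if the pail is dropped into the caddy (faster than 0.6 m/s, a free fall of about 20 mm) (horizontal distance between pail and caddy below 0.03 m and z of pail in the frame of caddy below 0.1 m and linear speed of pail above 0.6 m/s).
It fails at once if a bystander (tomato tin, sardine tin, cup or salt jar) is moved more than 30 mm (distance of any of tomato_tin, sardine_tin, espresso_cup, salt_jar from where it was at the start of the episode above 0.03 m).
It also fails if it takes over 67 s, if anything falls off the work surface, if the arm or the gripper's body presses on something with over 40 N, if the wrist force passes 120 N, or if a joint passes its speed limit or range.

### The arm

A 6-joint arm with a two-finger parallel gripper is mounted at the origin on a cart in front of the work surface, level with it; the furniture and walls round the work are solid. World frame = base frame: x ahead of the robot, y to its left, z up, the work surface at z = 0. Lengths are in m, angles in degrees, forces in N, time in s.
With the tool pointing down it reaches from about 0.3 to 0.75 m from the base axis. Payload 8.5 kg.
Tool frame: the origin (TCP) lies midway between the tips of the shut fingers; the grasp point (between the pads) lies env.tcp_to_grasp behind it (env.tcp_to_grasp is the distance from the TCP to the grasp point, in m); z points along the fingers, y is the line along which they close (so a half turn about z gives the same grasp; the last joint's range is limited). The gripper opens to 85 mm and grips with 20 to 120 N. Pads are 22 mm wide; open, the fingers measure 114 mm over their backs; the gripper's body (76 mm by 85 mm) begins 54 mm behind the grasp point. The pads swing forward as they close: fully open they stand 13 mm farther back than shut.
Start: joints at [57.45, 21.807, 74.336, -0, 83.858, -12.336], TCP at [0.19, 0.516, 0.231] pointing down, gripper open.
Joint ranges: [-178.18, 178.18], [-50.72, 133.34], [12.68, 142.11], [-81.47, 261.47], [9.98, 163.14], [-165.26, 165.26]. Speed limits (degrees/s): [136.94, 136.94, 180, 180, 180, 180].

### API

Orientations are given as a 3x3 rotation matrix whose columns are the frame's x, y, z axes.
In Python, from rig import observe, optics, job, env gives the robot as it stands. The module is installed in compiled form; this text tells all that it offers.
- The arm moves only by the shell command python3 -m jog 'ROWS' [FORCE]. ROWS is JSON, a list of rows, each a list of 7 numbers: the turn, a rotation vector about the tool's x, y, z in rad, then the shift along the tool's x, y, z in m, then the opening in per cent of the stroke, from 0 (shut) to 100 (fully open). A call has 1 to 10 rows; each row shifts and turns the commanded pose from where the row before left it, along the tool's axes as they then stand; what a row does not reach is not made up. A row lasts 1/8 s, in which the tool goes at most 62.5 mm and 10.7 degrees, less where a joint would pass 70% of its speed; a pose out of reach is approached as far as the arm can. A call is refused whole if a number of a shift passes 0.0625 or a number of a turn 0.188, either way. A call with a gripper value outside its range is refused whole. The fingers move at their own pace and stop on an object; FORCE is the grip in N (left out, the last holds). Time passes only in rows, so rows that do not move let the fingers close. It gives the time, the measured TCP pose, the force, the opening and the grip force at its end, in the units of the state.
- observe(): the state, without advancing time (a new reading comes with each control period).
- optics.get_image(name): name is "scene" or "top"; returns a dict with "pixels" (420x560x3 uint8, red, green, blue), "mtx" (3x3 intrinsics, pixels), "rvec" (rotation vector, rad) and "tvec" (3), from world to camera coordinates, as OpenCV has them. Camera axes: x right, y down, z forward; pixel columns grow to the right and rows downward; lengths in m; the calibration is good to about 2 mm. A picture is of the moment at which its call begins. There is no depth.
- job.close_job(): hands the job in; it is judged then, once.
The state is a dict: "time_s": time; "q": joint angles; "qvel": joint speeds; "joint_efforts": joint torques, N m; "position": TCP position; "tool_rot": TCP orientation; "ft_force": force on the tool from outside, world axes, zero at the start; "wrist_torque": the same for the moment, N m; "grip_width": finger opening in m; "gripper_force": force on a finger pad.
Only numpy, scipy, OpenCV 4.12 (cv2) and the standard library are available. Lean on these libraries where they do the work, as an engineer would, in place of code of your own. Each camera call takes 0.05 s, during which the arm holds its last target. There are 200 camera calls.

## Working session

There is one attempt and no reset: what is moved stays moved. The work goes in short steps, Python scripts to look and compute and a shell command to move; the robot and the scene stay as the last step left them, time stands still between calls to the robot, and variables do not carry over. Pictures are saved under pics/ and viewed, at most 10 in all, crops included, and the job is handed in when it is done.

```bash
mkdir -p pics; cat > h.py <<'E'
import numpy as np, cv2
from rig import observe, optics, job, env
def shot(n,f=None):
    d=optics.get_image(n)
    if f: cv2.imwrite('pics/'+f,d['pixels'][:,:,::-1])
    return d
def ray(d,uv):
    R=cv2.Rodrigues(np.array(d['rvec'],float))[0]; t=np.array(d['tvec'],float).ravel()
    c=-R.T@t; v=R.T@np.linalg.inv(d['mtx'])@np.array([uv[0],uv[1],1.]); return c,v
def onz(d,uv,z):
    c,v=ray(d,uv); return c+v*(z-c[2])/v[2]
def proj(d,p):
    return cv2.projectPoints(np.array(p,float).reshape(-1,3),np.array(d['rvec'],float),np.array(d['tvec'],float),np.array(d['mtx'],float),None)[0].reshape(-1,2)
E
python3 - <<'E'
from h import *
for n in('scene','top'):
    d=shot(n,n+'0.png'); print(n,ray(d,(280,210)))
s=observe();print(s['tool_rot'],s['ft_force'],s['grip_width'],env.tcp_to_grasp,s['time_s'])
E
```

```text
scene (array([-0.43984147, -0.6751195 ,  0.90127437]), array([ 0.68725428,  0.50695944, -0.52056443]))
top (array([0.4255911 , 0.08162137, 1.3158853 ]), array([ 0.12770335, -0.01966729, -0.99163411]))
[[-9.38402925e-01  3.45542254e-01 -7.07564664e-04]
 [ 3.45542857e-01  9.38402347e-01 -1.08145676e-03]
 [ 2.90291334e-04 -1.25933610e-03 -9.99999165e-01]] [ 0.1859603   0.77713782 -0.66887885] 0.08524748750314552 0.0187 0.1
```

View pics/scene0.png

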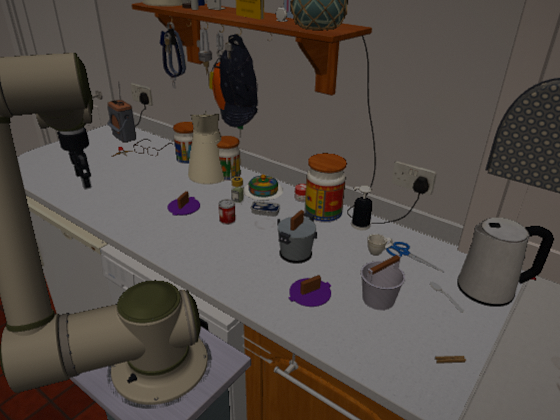

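View pics/top0.png

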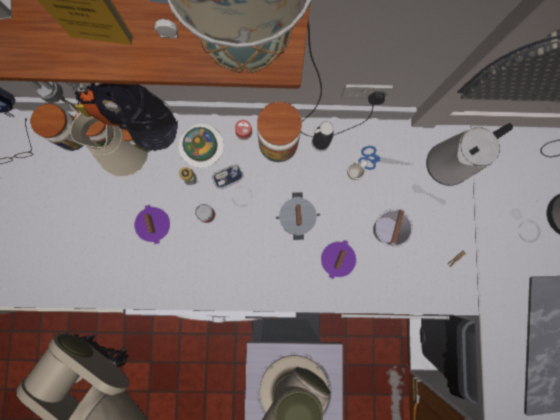

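Cover candidates in the top view are the steel disc on the caddy (298,216) and two purple look-alikes at (152,223) and (339,259). I choose the steel one. The pail is at (393,228), since it is the only open vessel with a bar, and the tomato tin is at (204,213). Next I take a close crop and measure.

```bash
python3 - <<'E'
from h import *
d=shot('top');im=d['pixels']
cv2.imwrite('pics/crop1.png',cv2.resize(im[170:290,260:430],None,fx=4.5,fy=4.5,interpolation=cv2.INTER_CUBIC)[:,:,::-1])
hsv=cv2.cvtColor(im,cv2.COLOR_RGB2HSV)
m=cv2.inRange(hsv,(0,90,40),(16,255,220))
for nm,(u0,u1,v0,v1),z in(('cover',(280,318,195,240),.150),('pail',(370,415,200,255),.132)):
    mm=np.zeros_like(m);mm[v0:v1,u0:u1]=m[v0:v1,u0:u1]
    n,l,st,ce=cv2.connectedComponentsWithStats(mm);i=1+st[1:,4].argmax()
    ys,xs=np.where(l==i);r=cv2.minAreaRect(np.c_[xs,ys].astype(np.float32));b=cv2.boxPoints(r)
    print(nm,st[i],r,onz(d,r[0],z))
    w=np.array([onz(d,p,z) for p in b]);print(w[:,:2].round(4).tolist())
    pts=np.array([onz(d,p,z)[:2] for p in np.c_[xs,ys]]);c=np.cov(pts.T);e,V=np.linalg.eigh(c);print('mean',pts.mean(0),'ang',np.degrees(np.arctan2(V[1,1],V[0,1])))
# dark claws and others
for uv in((204,213),(152,223),(339,259),(355,171),(187,175),(228,177)): print(uv,onz(d,uv,.03)[:2])
print(onz(d,(297.5,195),.114),onz(d,(298,237),.114),onz(d,(280,216),.109),onz(d,(318,216),.109))
E
```

```text
cover [297 206   4  18  59] ((298.5, 214.5), (17.0, 3.0), 90.0) [0.56297812 0.00156434 0.15      ]
[[0.5892, 0.0065], [0.5894, -0.0027], [0.5369, -0.0033], [0.5367, 0.0059]]
mean [0.56155025 0.00240698] ang -176.625170995106
pail [392 212  11  30 105] ((397.3807678222656, 226.60385131835938), (3.5082316398620605, 30.60932159423828), 15.255120277404785) [ 0.53330519 -0.30832694  0.132     ]
[[0.4885, -0.2896], [0.5813, -0.3167], [0.5786, -0.3272], [0.4858, -0.3001]]
mean [ 0.53198453 -0.30766558] ang 163.81910360694857
(204, 213) [0.57584621 0.31177674]
(152, 223) [0.53868132 0.4837934 ]
(339, 259) [ 0.43027593 -0.14370422]
(355, 171) [ 0.7315289  -0.19935151]
(187, 175) [0.7049339  0.37488544]
(228, 177) [0.7010321  0.23539209]
[0.62955998 0.00298654 0.114     ] [ 4.96154754e-01 -1.49072313e-04  1.14000000e-01] [0.56185515 0.05735231 0.109     ] [ 0.56425378 -0.06324694  0.109     ]
```

View pics/crop1.png

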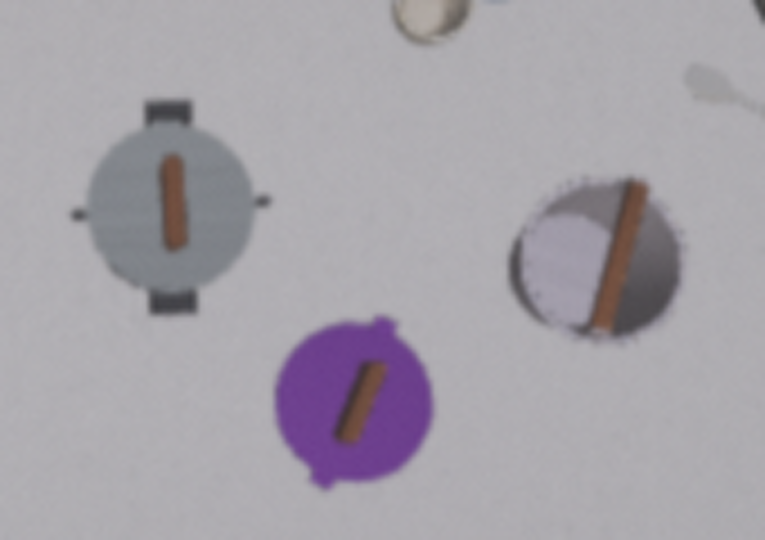

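The crop shows the steel cover (170,207) with claws above and below it, its bar in line with the claws, and the pail bar at (621,256). This confirms the choice. In world coordinates the cover is at about (0.563, 0.0015) and the pail at about (0.533, -0.309), with its bar at -16°.

```bash
cat > go.py <<'E'
import sys
from h import *
from scipy.spatial.transform import Rotation as Ro
# args: x y z(TCP) yaw of tool y (deg)
s=observe();R=np.array(s['tool_rot']);a=list(map(float,sys.argv[1:]))
y=np.array([np.cos(np.radians(a[3])),np.sin(np.radians(a[3])),0]);z=np.array([0,0,-1.]);T=np.c_[np.cross(y,z),y,z]
print('shift tool',(R.T@(np.array(a[:3])-s['position'])).round(4),'turn',Ro.from_matrix(R.T@T).as_rotvec().round(4),'t',s['time_s'],'q',np.round(s['q'],0))
E
python3 -m jog '[[0,0,0,-0.033,-0.0221,0,100],[0,0,0,-0.033,-0.0221,0,100],[0,0,0,-0.033,-0.0221,0,100],[0,0,0,-0.033,-0.0221,0,100],[0,0,0,-0.033,-0.0221,0,100],[0,0,0,-0.033,-0.0221,0,100],[0,0,0,-0.033,-0.0221,0,100],[0,0,0,-0.033,-0.0221,0,100]]' 60
python3 -m jog '[[0,0,0,-0.033,-0.0221,0,100],[0,0,0,-0.033,-0.0221,0,100],[0,0,0,-0.033,-0.0221,0,100],[0,0,0,-0.033,-0.0221,0,100],[0,0,0,-0.033,-0.0221,0,100],[0,0,0,-0.033,-0.0221,0,100],[0,0,0,-0.033,-0.0221,0,100],[0,0,0,-0.033,-0.0221,0,100]]'
python3 -m jog '[[0,0,-0.13,0,0,0,100],[0,0,-0.13,0,0,0,100],[0,0,-0.13,0,0,0,100],[0,0,0,0,0,0,60],[0,0,0,0,0,0,60]]'
python3 go.py 0.563 0.0015 0.118 92
```

```text
time_s: 1.15
position: [0.3772, 0.2578, 0.2312]
tool_rot: [[-0.938, 0.346, -0.0], [0.346, 0.938, -0.0], [0.0, -0.0, -1.0]]
ft_force: [0.2, 1.0, -0.4]
grip_width: 0.0854
gripper_force: 0.0
time_s: 2.15
position: [0.5639, 0.0007, 0.231]
tool_rot: [[-0.938, 0.346, -0.001], [0.346, 0.938, 0.0], [0.001, -0.0, -1.0]]
ft_force: [0.6, -0.5, 0.2]
grip_width: 0.0854
gripper_force: 0.0
time_s: 2.78
position: [0.5633, 0.0019, 0.2312]
tool_rot: [[-0.999, -0.035, -0.0], [-0.035, 0.999, 0.0], [0.0, 0.0, -1.0]]
ft_force: [0.4, 1.0, 0.3]
grip_width: 0.0524
gripper_force: 0.0
shift tool [ 0.0003 -0.0004  0.1132] turn [ 0.     -0.0003 -0.0002] t 2.775 q [ -12.   23.   72.   -0.   85. -104.]
```

```bash

python3 -m jog '[[0,0,0,0,0,0.03,60],[0,0,0,0,0,0.03,60],[0,0,0,0,0,0.03,60],[0,0,0,0,0,0.015,60],[0,0,0,0,0,0.008,60],[0,0,0,0,0,0,60]]'
python3 -m jog '[[0,0,0,0,0,0,20],[0,0,0,0,0,0,10],[0,0,0,0,0,0,0],[0,0,0,0,0,0,0],[0,0,0,0,0,0,0],[0,0,0,0,0,0,0]]' 60
```

```text
time_s: 3.52
position: [0.5635, 0.0018, 0.1186]
tool_rot: [[-0.999, -0.037, 0.0], [-0.037, 0.999, -0.0], [-0.0, -0.0, -1.0]]
ft_force: [-0.3, 0.7, 0.8]
grip_width: 0.0512
gripper_force: 0.0
time_s: 4.28
position: [0.5637, 0.0018, 0.1192]
tool_rot: [[-0.999, -0.037, 0.002], [-0.037, 0.999, -0.0], [-0.002, -0.0, -1.0]]
ft_force: [-0.6, -0.1, 5.3]
grip_width: 0.0133
gripper_force: 61.5
```

```bash

python3 -m jog '[[0,0,-0.08,0,0,0,0],[0,0,-0.08,0,0,0,0],[0,0,-0.08,0,0,0,0],[0,0,-0.08,0,0,0,0],[0,0,-0.08,0,0,0,0],[0,0,-0.08,0,0,0,0],[0,0,-0.08,0,0,0,0],[0,0,-0.08,0,0,0,0],[0,0,-0.08,0,0,0,0],[0,0,0,0,0,0,0]]'
python3 -c "
from h import *
d=shot('top','t2.png');cv2.imwrite('pics/crop2.png',cv2.resize(d['pixels'][160:280,220:390],None,fx=4,fy=4)[:,:,::-1])"
```

```text
time_s: 5.52
position: [0.5638, 0.0019, 0.1191]
tool_rot: [[-0.726, -0.688, 0.002], [-0.688, 0.726, -0.0], [-0.001, -0.001, -1.0]]
ft_force: [0.7, 0.1, 5.0]
grip_width: 0.0134
gripper_force: 61.7
```

View pics/crop2.png

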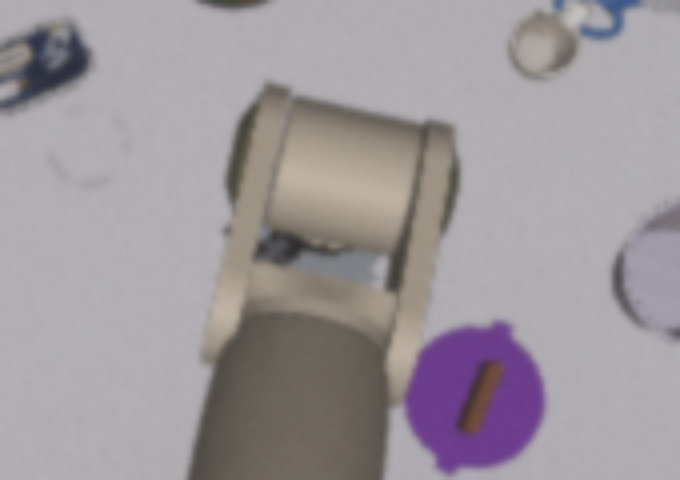

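The arm hides the cover in the top view, but the tool turned 41° with the grip steady at 13.4 mm, so the cover turned with it. Next I lift it.

```bash

python3 -m jog '[[0,0,0,0,0,-0.005,0],[0,0,0,0,0,-0.01,0],[0,0,0,0,0,-0.01,0],[0,0,0,0,0,-0.02,0],[0,0,0,0,0,-0.03,0],[0,0,0,0,0,-0.03,0],[0,0,0,0,0,0,0]]'
python3 go.py 0.46 0.18 0.224 133
python3 -c "
from h import *
d=shot('scene','s3.png');cv2.imwrite('pics/crop3.png',cv2.resize(d['pixels'][150:300,220:420],None,fx=4,fy=4)[:,:,::-1])"
```

```text
time_s: 6.45
position: [0.5641, 0.0017, 0.2256]
tool_rot: [[-0.727, -0.687, 0.005], [-0.687, 0.727, -0.001], [-0.003, -0.004, -1.0]]
ft_force: [0.4, 0.4, -2.5]
grip_width: 0.013
gripper_force: 60.7
shift tool [-0.0468  0.201   0.0009] turn [-0.004   0.0028  0.0068] t 6.45 q [ -12.   23.   73.   -0.   84. -145.]
```

View pics/crop3.png

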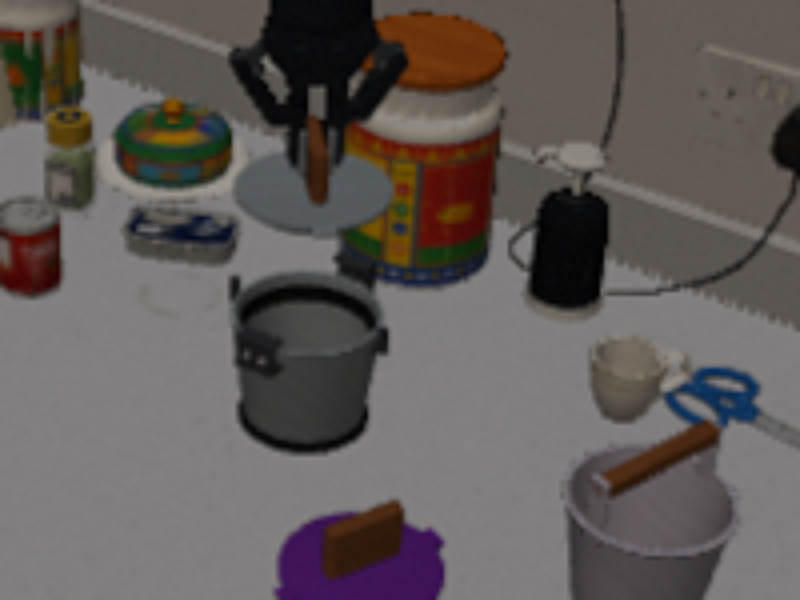

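The scene view shows the cover (313,190) held level above the open caddy (310,300). Next I set it down.

```bash

python3 -m jog '[[0,0,0,-0.006,0.025,0,0],[0,0,0,-0.006,0.025,0,0],[0,0,0,-0.006,0.025,0,0],[0,0,0,-0.006,0.025,0,0],[0,0,0,-0.006,0.025,0,0],[0,0,0,-0.006,0.025,0,0],[0,0,0,-0.006,0.025,0,0],[0,0,0,-0.006,0.025,0,0],[0,0,0,0,0,0,0]]'
python3 -m jog '[[0,0,0,0,0,0.03,0],[0,0,0,0,0,0.03,0],[0,0,0,0,0,0.03,0],[0,0,0,0,0,0.03,0],[0,0,0,0,0,0.03,0],[0,0,0,0,0,0.02,0],[0,0,0,0,0,0.015,0],[0,0,0,0,0,0.006,0],[0,0,0,0,0,0.003,0],[0,0,0,0,0,0,0]]'
```

```text
time_s: 7.62
position: [0.4589, 0.1817, 0.2224]
tool_rot: [[-0.725, -0.689, -0.002], [-0.689, 0.725, -0.0], [0.002, 0.002, -1.0]]
ft_force: [0.4, -0.0, -1.8]
grip_width: 0.0127
gripper_force: 60.5
time_s: 8.88
position: [0.461, 0.1801, 0.0295]
tool_rot: [[-0.727, -0.687, 0.0], [-0.687, 0.727, 0.0], [-0.0, -0.0, -1.0]]
ft_force: [0.7, 0.1, -1.6]
grip_width: 0.013
gripper_force: 60.5
```

```bash

python3 -m jog '[[0,0,0,0,0,0.002,0],[0,0,0,0,0,0.0015,0],[0,0,0,0,0,0,0]]'
python3 -m jog '[[0,0,0,0,0,0,30],[0,0,0,0,0,0,60],[0,0,0,0,0,0,60],[0,0,0,0,0,-0.01,60],[0,0,0,0,0,-0.03,60],[0,0,0,0,0,-0.04,60],[0,0,0,0,0,-0.04,60],[0,0,0,0,0,-0.04,60],[0,0,0,0,0,-0.03,60],[0,0,0,0,0,0,60]]'
python3 go.py 0.533 -0.309 0.22 74
```

```text
time_s: 9.25
position: [0.461, 0.1802, 0.0262]
tool_rot: [[-0.727, -0.687, 0.001], [-0.687, 0.727, -0.0], [-0.0, -0.0, -1.0]]
ft_force: [-0.8, -0.8, 3.2]
grip_width: 0.0127
gripper_force: 61.2
time_s: 10.5
position: [0.4615, 0.1803, 0.2183]
tool_rot: [[-0.727, -0.687, 0.005], [-0.687, 0.727, 0.001], [-0.004, -0.003, -1.0]]
ft_force: [-0.5, 0.2, -0.8]
grip_width: 0.051
gripper_force: 0.0
shift tool [ 0.2842 -0.4047 -0.0016] turn [-6.0000e-04  5.4000e-03  1.0366e+00] t 10.5 q [   8.   17.   84.    0.   79. -126.]
```

```bash

python3 -m jog '[[0,0,0,0.0203,-0.0289,0,60],[0,0,0,0.0203,-0.0289,0,60],[0,0,0,0.0203,-0.0289,0,60],[0,0,0,0.0203,-0.0289,0,60],[0,0,0,0.0203,-0.0289,0,60],[0,0,0,0.0203,-0.0289,0,60],[0,0,0,0.0203,-0.0289,0,60]]'
python3 -m jog '[[0,0,0,0.0203,-0.0289,0,60],[0,0,0,0.0203,-0.0289,0,60],[0,0,0,0.0203,-0.0289,0,60],[0,0,0,0.0203,-0.0289,0,60],[0,0,0,0.0203,-0.0289,0,60],[0,0,0,0.0203,-0.0289,0,60],[0,0,0,0.0203,-0.0289,0,60]]' | head -2
python3 -m jog '[[0,0,0.13,0,0,0,60],[0,0,0.13,0,0,0,60],[0,0,0.13,0,0,0,60],[0,0,0.13,0,0,0,60],[0,0,0.13,0,0,0,60],[0,0,0.13,0,0,0,60],[0,0,0.13,0,0,0,60],[0,0,0.127,0,0,0,60],[0,0,0,0,0,0,60]]' |head -2
python3 go.py 0.533 -0.309 0.106 74
python3 - <<'E'
from h import *
d=shot('top','t4.png');im=d['pixels']
cv2.imwrite('pics/crop4.png',cv2.resize(im[150:280,220:400],None,fx=4,fy=4)[:,:,::-1])
d=shot('scene');im=d['pixels']
m=cv2.inRange(cv2.cvtColor(im,cv2.COLOR_RGB2HSV),(0,90,40),(16,255,220))
m[:250]=0;m[285:]=0;m[:,:355]=0;m[:,415:]=0
ys,xs=np.where(m>0);r=cv2.minAreaRect(np.c_[xs,ys].astype(np.float32));print(r,len(xs),onz(d,r[0],.126),proj(d,[.533,-.309,.126]))
for p in ((-1),(1)):
    a=np.radians(-16.2);print(proj(d,[.533+p*.057*np.cos(a),-.309+p*.057*np.sin(a),.124]))
print(xs.min(),xs.max(),ys.min(),ys.max())
E
```

```text
time_s: 11.38
position: [0.4961, -0.0655, 0.215]
tool_rot: [[-0.727, -0.687, -0.002], [-0.687, 0.727, 0.001], [0.001, 0.002, -1.0]]
ft_force: [1.3, -0.7, -0.5]
grip_width: 0.0509
gripper_force: 0.0
time_s: 12.25
position: [0.5536, -0.2724, 0.2146]
time_s: 13.38
position: [0.5534, -0.2716, 0.2148]
shift tool [ 0.0051 -0.0382  0.1103] turn [-0.036  -0.0115 -0.0735] t 13.375 q [ -36.   29.   64.   -2.   86. -106.]
((383.9000244140625, 264.300048828125), (5.81377649307251, 33.541019439697266), 63.43495178222656) 180 [ 0.5337725  -0.30950564  0.126     ] [[383.60091121 264.36727626]]
[[368.68015277 272.73095588]]
[[397.65107835 257.52517099]]
369 399 255 273
```

View pics/crop4.png

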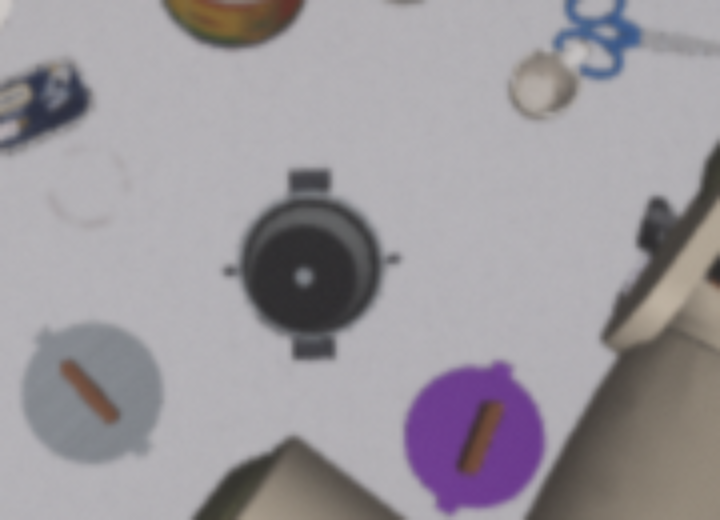

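The cover lies flat, right way up, at (92,393). The caddy is open at (310,265), and both views agree on the pail position. The arm stopped short and slightly tilted, so I check why.

```bash
python3 - <<'E'
from h import *
s=observe()
for k in('q','qvel','joint_efforts','ft_force','wrist_torque'):print(k,np.round(s[k],2))
d=shot('scene','s5.png')
E
```

```text
q [ -36.21   29.38   64.36   -2.17   86.21 -105.94]
qvel [ 0.07 -0.15 -0.38  0.09  0.04  0.26]
joint_efforts [ -0.   -52.11 -23.49  -0.11  -0.     0.06]
ft_force [-0.06 -0.22 -0.57]
wrist_torque [-0.   -0.02  0.02]
```

View pics/s5.png

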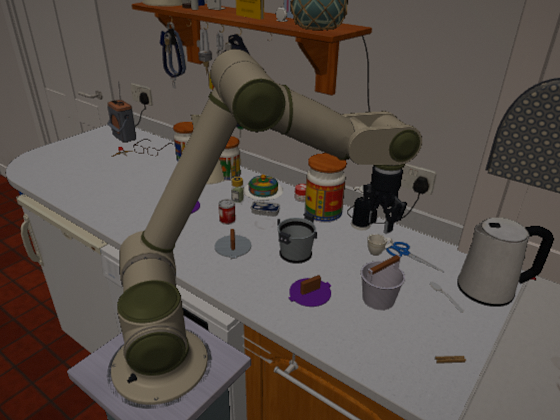

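There is no contact. The rows were simply clipped by joint speed, so I correct in slow steps.

```bash
python3 -m jog '[[-0.018,-0.006,-0.037,0,0,0,60],[-0.018,-0.006,-0.037,0,0,0,60],[0,0,0,0.001,-0.013,0,60],[0,0,0,0.001,-0.013,0,60],[0,0,0,0.001,-0.013,0,60],[0,0,0,0,0,0,60],[0,0,0,0,0,0,60]]'
python3 go.py 0.5335 -0.309 0.106 74
```

```text
time_s: 14.4
position: [0.54, -0.3084, 0.2157]
tool_rot: [[-0.961, 0.276, 0.002], [0.276, 0.961, -0.001], [-0.002, -0.001, -1.0]]
ft_force: [-0.6, -0.9, -0.6]
grip_width: 0.0514
gripper_force: 0.0
shift tool [ 0.0064 -0.0023  0.1097] turn [-0.0006  0.0022 -0.0007] t 14.4 q [ -41.   30.   64.    0.   86. -115.]
```

```bash
python3 -m jog '[[0,0,0,0.006,-0.002,0.02,60],[0,0,0,0,0,0.03,60],[0,0,0,0,0,0.03,60],[0,0,0,0,0,0.02,60],[0,0,0,0,0,0.01,60],[0,0,0,0,0,0,60]]'
python3 -m jog '[[0,0,0,0,0,0,20],[0,0,0,0,0,0,10],[0,0,0,0,0,0,0],[0,0,0,0,0,0,0],[0,0,0,0,0,0,0],[0,0,0,0,0,0,0]]' 80
```

```text
time_s: 15.15
position: [0.534, -0.3086, 0.1056]
tool_rot: [[-0.961, 0.276, 0.001], [0.276, 0.961, -0.001], [-0.002, -0.0, -1.0]]
ft_force: [0.2, 0.2, 0.5]
grip_width: 0.0514
gripper_force: 0.0
time_s: 15.9
position: [0.5342, -0.3094, 0.1067]
tool_rot: [[-0.961, 0.276, 0.003], [0.276, 0.961, -0.003], [-0.004, -0.002, -1.0]]
ft_force: [-0.7, -1.1, 6.0]
grip_width: 0.0126
gripper_force: 79.0
```

```bash
python3 -m jog '[[0,0,0,0,0,-0.01,0],[0,0,0,0,0,-0.02,0],[0,0,0,0,0,-0.025,0],[0,0,0,0,0,-0.025,0],[0,0,0,0,0,-0.025,0],[0,0,0,0,0,-0.025,0],[0,0,0,0,0,-0.02,0],[0,0,0,0,0,0,0]]'
python3 -m jog '[[0,0,0,0.004,0.02,0,0],[0,0,0,0.004,0.021,0,0],[0,0,0,0.004,0.021,0,0],[0,0,0,0.004,0.021,0,0],[0,0,0,0.004,0.021,0,0],[0,0,0,0.004,0.021,0,0],[0,0,0,0.004,0.021,0,0],[0,0,0,0.004,0.021,0,0]]' |head -2
python3 -m jog '[[0,0,0,0.004,0.021,0,0],[0,0,0,0.004,0.021,0,0],[0,0,0,0.004,0.021,0,0],[0,0,0,0.004,0.021,0,0],[0,0,0,0.004,0.021,0,0],[0,0,0,0.004,0.021,0,0],[0,0,0,0.002,0.012,0,0],[0,0,0,0,0,0,0],[0,0,0,0,0,0,0],[0,0,0,0,0,0,0]]'
python3 go.py 0.5635 0.0018 0.147 74
python3 - <<'E'
from h import *
d=shot('scene');cv2.imwrite('pics/crop6.png',cv2.resize(d['pixels'][150:300,220:420],None,fx=4,fy=4)[:,:,::-1])
E
```

```text
time_s: 16.9
position: [0.5338, -0.3086, 0.2569]
tool_rot: [[-0.961, 0.276, 0.004], [0.276, 0.961, -0.002], [-0.004, -0.001, -1.0]]
ft_force: [0.0, 0.2, -3.2]
grip_width: 0.0128
gripper_force: 78.4
time_s: 17.9
position: [0.5491, -0.1379, 0.2556]
time_s: 19.15
position: [0.5621, -0.0002, 0.2554]
tool_rot: [[-0.961, 0.277, 0.002], [0.277, 0.961, -0.001], [-0.002, -0.001, -1.0]]
ft_force: [-0.2, 0.1, -2.9]
grip_width: 0.0127
gripper_force: 78.3
shift tool [-0.0006  0.0024  0.1084] turn [-0.0009  0.0021 -0.0015] t 19.15 q [-12.  22.  70.  -0.  88. -86.]
```

View pics/crop6.png

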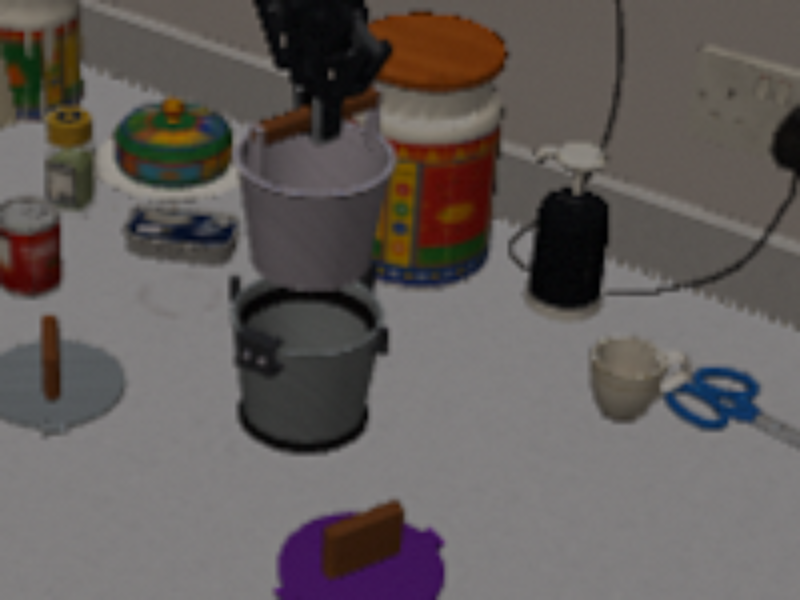

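The pail (317,200) hangs upright over the caddy (310,300). Next I lower it, slowly near the ring.

```bash
python3 -m jog '[[0,0,0,-0.0006,0.0024,0.02,0],[0,0,0,0,0,0.02,0],[0,0,0,0,0,0.02,0],[0,0,0,0,0,0.02,0],[0,0,0,0,0,0.01,0],[0,0,0,0,0,0.008,0],[0,0,0,0,0,0.004,0],[0,0,0,0,0,0,0],[0,0,0,0,0,0,0]]'
```

```text
time_s: 20.32
position: [0.5638, 0.0024, 0.1539]
tool_rot: [[-0.961, 0.276, 0.003], [0.276, 0.961, -0.001], [-0.003, -0.001, -1.0]]
ft_force: [-0.3, -0.5, -3.1]
grip_width: 0.0127
gripper_force: 78.3
```

```bash
python3 -m jog '[[0,0,0,0,0,0.004,0],[0,0,0,0,0,0.003,0],[0,0,0,0,0,0.002,0],[0,0,0,0,0,0.0015,0],[0,0,0,0,0,0,0],[0,0,0,0,0,0,0]]'
```

```text
time_s: 21.08
position: [0.564, 0.0023, 0.1432]
tool_rot: [[-0.961, 0.276, 0.003], [0.276, 0.961, -0.002], [-0.003, -0.001, -1.0]]
ft_force: [3.2, -2.3, -0.9]
grip_width: 0.0123
gripper_force: 78.7
```

```bash
python3 -m jog '[[0,0,0,-0.0017,-0.0005,0,0],[0,0,0,0,0,0,0],[0,0,0,0,0,0,0]]'; python3 -m jog '[[0,0,0,0,0,0.0008,0],[0,0,0,0,0,0,0],[0,0,0,0,0,0,0]]'
```

```text
time_s: 21.45
position: [0.5647, 0.0018, 0.1426]
tool_rot: [[-0.961, 0.276, 0.001], [0.276, 0.961, -0.001], [-0.001, -0.0, -1.0]]
ft_force: [-0.5, 1.0, -1.7]
grip_width: 0.0122
gripper_force: 78.4
time_s: 21.82
position: [0.5649, 0.0017, 0.1421]
tool_rot: [[-0.961, 0.276, 0.001], [0.276, 0.961, -0.001], [-0.002, -0.001, -1.0]]
ft_force: [-0.7, 2.8, -1.8]
grip_width: 0.0123
gripper_force: 78.5
```

```bash
python3 -m jog '[[0,0,0,0.0003,0.0006,0.001,0],[0,0,0,0,0,0,0],[0,0,0,0,0,0,0]]'
```

```text
time_s: 22.2
position: [0.5649, 0.002, 0.1412]
tool_rot: [[-0.961, 0.276, 0.002], [0.276, 0.961, -0.002], [-0.002, -0.001, -1.0]]
ft_force: [-1.4, -0.1, -0.9]
grip_width: 0.0126
gripper_force: 78.6
```

```bash
python3 -m jog '[[0,0,0,0,0,0.0007,0],[0,0,0,0,0,0,0],[0,0,0,0,0,0,0],[0,0,0,0,0,0,10],[0,0,0,0,0,0,20],[0,0,0,0,0,0,40],[0,0,0,0,0,0,60],[0,0,0,0,0,0,60]]' 20
python3 -m jog '[[0,0,0,0,0,-0.01,60],[0,0,0,0,0,-0.03,60],[0,0,0,0,0,-0.04,60],[0,0,0,0,0,-0.04,60],[0,0,0,0,0,0,60],[0,0,0,0,0,0,60],[0,0,0,0,0,0,60]]'
python3 - <<'E'
from h import *
d=shot('scene');cv2.imwrite('pics/crop7.png',cv2.resize(d['pixels'][150:300,220:420],None,fx=4,fy=4)[:,:,::-1])
im=d['pixels'];m=cv2.inRange(cv2.cvtColor(im,cv2.COLOR_RGB2HSV),(0,90,40),(16,255,220))
m[:195]=0;m[235:]=0;m[:,:275]=0;m[:,325:]=0
ys,xs=np.where(m>0);print(xs.min(),xs.max(),ys.min(),ys.max(),len(xs))
a=np.radians(-16.2)
print(proj(d,[[.5645+p*.057*np.cos(a),.002+p*.057*np.sin(a),.034+z] for z in(.116,.132) for p in(-1,1)]))
E
```

```text
time_s: 23.2
position: [0.5651, 0.0022, 0.1405]
tool_rot: [[-0.961, 0.276, 0.002], [0.276, 0.961, -0.001], [-0.002, -0.001, -1.0]]
ft_force: [-0.1, -0.6, 0.2]
grip_width: 0.0511
gripper_force: 0.0
time_s: 24.08
position: [0.5644, 0.0024, 0.2594]
tool_rot: [[-0.961, 0.276, -0.0], [0.276, 0.961, -0.001], [-0.0, -0.001, -1.0]]
ft_force: [0.9, -0.2, 0.0]
grip_width: 0.0517
gripper_force: 0.0
282 324 195 218 213
[[281.80985161 219.93104301]
 [310.99550004 208.55690994]
 [281.91163399 215.40215896]
 [311.26622396 204.1432125 ]]
```

View pics/crop7.png

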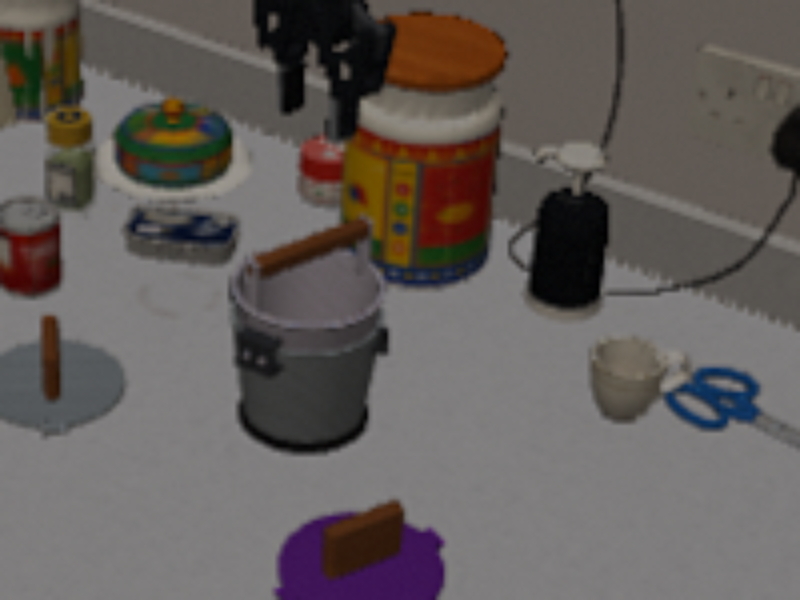

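The pail sits upright on the ring, centred at (307,300), with its bar where predicted. The cover lies flat at (60,385), and the gripper is clear.

```bash
python3 -c "
from rig import job
print(job.close_job())"
```

```text
the job is handed in; nothing more can be done
None
```

The job is handed in at about 24 s: the pail is released upright on the caddy's rubber ring, the cover lies flat and right way up on the worktop, and I did not touch the tins, jar or cup; no verdict was returned.

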